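Unlatch a coin display case and park its front pane

TASK

Open the coin display case: turn the latch knob on its roof a full quarter turn clockwise so that its tongue clears the front pane, then slide the pane straight up out of its grooves by the metal tab on its top edge. Lower the pane into the slot of the wooden rest, upright and roughly centred along it, all the way to the slot's floor before you let go; leave the latch open and the other things on the desk where they are.

Things in the scene. Friction and masses are not known exactly. Their poses are not given: they have to be found in the camera images.
- case: Dark wooden coin display case, fixed to the desk: 110 deep (own x), 160 wide (own y), 100 mm tall, with a flat roof. Origin at the centre of its underside; own z up; its front looks along own -x, roughly towards the robot. The latch's vertical axis stands on the roof at own x = -12, y = +55 mm.
- case_groove (a point): Middle of the case's floor between the two vertical grooves that hold the pane, at case x = -46, y = 0, z = 12 mm; axes as the case. The pane's bottom edge stands here. Grooves: 10 mm wide in own x (pane 6), one at each side, about 3 mm play at each end, open at the top, which is 100 mm above the desk.
- latch (a joint): Angle of the latch knob on the case's roof. 0 = closed: bar and tongue lie along the case's own x, tongue to the front over the pane's top edge, blocking it. Grows clockwise seen from above to the stop at 1.571: bar along the case's own y, tongue to own +y, pane free. Starts between 0 and 0.2. Friction about 0.06 N m, no spring: stays where left.
- latch_grip (a point): Point on the knob's vertical axis at grip height, 128 mm above the desk. Steel bar grip 40 long (own x), 12 thick (own y), from z = 111 to 138 mm above the desk; the flat tongue beneath it (z = 107 to 111), 14 wide, reaches 40 mm from the axis along own -x. Turns with the knob.
- pane: The case's loose front pane, clear acrylic with an aluminium top strip: 6 thick (own x), 130 wide (own y), 92 mm tall, 0.1 to 0.18 kg. Origin at the middle of its bottom edge, own z up. An aluminium tab, 10 thick (own x), 36 wide (own y), rises from the middle of its top edge, 92 to 129 mm above the origin. In the case its axes match the case's. Same either way round.
- pane_tab (a point): Centre of the pane's tab, 111 mm above its bottom edge, for pinching through the 10 mm thickness (own x). In the case it is 123 mm above the desk, the tab from z = 104 to 141 mm; the case's roof (z = 100) lies behind it.
- rest: Light wooden rest, fixed to the desk, 80 deep (own x), 160 long (own y); origin at the centre of its underside, own z up. A slot, open at both ends, runs along own y at own x = 0: 14 mm wide, floor at z = 15, straight walls up to z = 55 mm, then flared lips, about 32 mm wide at the mouth, up to z = 68. The pane stands in it, leaning up to 0.2 rad.
- capsule0: Loose clear round coin capsule, diameter 38, 9 mm tall, origin at the centre of its underside; bystander.
- capsule1: Another such capsule; bystander.
- capsule2: Another such capsule; bystander.
- gauge: Loose round steel gauge plate, diameter 80, 5 mm thick, origin at the centre of its underside; bystander.
- coaster: Loose squat black coaster, diameter 96, 14 mm tall, origin at the centre of its underside; bystander.
- loupe: Loose brass folding loupe, about 64 x 26 x 16 mm, origin under the centre of its block; bystander.
Not all that is in view belongs to the job. Leave any green or yellow look-alike of the case alone. Of the things that look like the pane, the middle-sized one is meant.

How it is judged:
On the way, in this order (a step that is already met when the one before it is completed fails the run):
1. the latch is turned a quarter turn open (at least 1.25 rad) with the pane still down in the case (value of joint latch above 1.25 rad and z of pane in the frame of case below 0.03 m), for 0.2 s.
2. the pane is drawn up clear of the grooves (z of pane in the frame of case above 0.1 m), for 0.1 s.
3. the pane, still held, is lowered to within 12 mm of the floor of the rest's slot (z of pane in the frame of rest below 0.027 m and x of pane in the frame of rest between -0.008 and 0.008 m and y of pane in the frame of rest between -0.035 and 0.035 m and contact force between the fingers and pane above 1 N), for 0.1 s.
At the end, for the whole second after the job is handed in: The pane stands at rest in the slot of the rest, its bottom edge on the slot's floor (within 4 mm), its middle within 35 mm of the rest's middle along the slot, upright within 0.27 rad, let go; the latch is still open (at least 1.25 rad) (z of pane in the frame of rest between 0.01 and 0.019 m and x of pane in the frame of rest between -0.008 and 0.008 m and y of pane in the frame of rest between -0.035 and 0.035 m and angle between pane's own z axis and vertical below 0.27 rad and linear speed of pane below 0.02 m/s and value of joint latch above 1.25 rad); the robot touches nothing.
It fails at once if a bystander (capsule, gauge plate, coaster, loupe) is moved more than 30 mm (distance of any of capsule0, capsule1, capsule2, gauge, coaster, loupe from where it was at the start of the episode above 0.03 m).
It also fails if it takes over 62 s, if anything falls off the work surface, if the arm or the gripper's body presses on something with over 40 N, if the wrist force passes 120 N, or if a joint passes its speed limit or range.

ROBOT

A 6-joint arm with a two-finger parallel gripper is mounted at the origin on the work surface. World frame = base frame: x ahead of the robot, y to its left, z up, the work surface at z = 0. Lengths are in m, angles in rad, forces in N, time in s.
With the tool pointing down it reaches from about 0.35 to 0.775 m from the base axis. Payload 7.3 kg.
Tool frame: the origin (TCP) lies midway between the tips of the shut fingers; the grasp point (between the pads) lies 19 mm behind it; z points along the fingers, y is the line along which they close (so a half turn about z gives the same grasp; the last joint's range is limited). The gripper opens to 92 mm and grips with 3 to 60 N. Pads are 19 mm wide; open, the fingers measure 130 mm over their backs; the gripper's body (75 mm by 190 mm) begins 47 mm behind the grasp point.
Start: joints at [-1.357, 0.342, 1.524, -0, 1.275, -0.146], TCP at [0.185, -0.491, 0.227] pointing down, gripper open.
Joint ranges: [-2.53, 2.53], [-0.77, 2.02], [0.04, 2.7], [-1, 4.14], [0.28, 2.66], [-3.11, 3.11]. Speed limits (rad/s): [2.57, 2.57, 3.14, 3.14, 3.14, 3.14].

INTERFACE

Orientations are given as a rotation vector (axis times angle).
In Python, from cell import sensors, optics, ticket gives the robot as it stands.
- The arm moves only by the tool step_arm, never from a script. Its argument "series" is a list of rows, each an object of numbers: "tx", "ty", "tz": the shift along the tool's x, y, z in units of 0.2 m (1.0 is 0.2 m); "ax", "ay", "az": the turn, a rotation vector about the tool's x, y, z in units of 60 degrees (1.0 is 60 degrees); "gripper": the closure, from -1 (fully open) to 1 (shut). In form: [{"tx": .., "ty": .., "tz": .., "ax": .., "ay": .., "az": .., "gripper": ..}, ...]. A call has 1 to 12 rows; each row is the pose to reach, as a shift and turn from the pose commanded when the call began, along the tool's axes at that moment; what a row does not reach only later rows make up. A row lasts 1/12 s, in which the tool goes at most 41.7 mm and 7.16 degrees, less where a joint would pass 70% of its speed; a pose out of reach is approached as far as the arm can. A call with a number of a shift or a turn outside -1 to 1 is refused whole. A call with a gripper value outside its range is refused whole. The fingers move at their own pace and stop on an object; "force" is the grip in N (left out, the last holds). Time passes only in rows, so rows that repeat a pose let the fingers close. It gives the time, the measured TCP pose, the force, the opening and the grip force at its end, in the units of the state.
- sensors.read_state(): the state, without advancing time (a new reading comes with each control period).
- optics.grab_frame(name): name is "scene" or "top" or "wrist"; returns (picture, depth): 420x560x3 uint8, blue, green, red; 420x560 float32, m along the optical axis (not along the pixel's ray), 0 where there is no reading.
- optics.calibration(name): a dict with "fovy" (degrees; the focal length in pixels is half the picture's height over the tangent of half this angle, whatever the lens; pixels are square), "cx", "cy" (the principal point, pixels), "position" and "orientation" of the camera in the world. Camera axes: x right, y down, z forward; pixel columns grow to the right and rows downward; lengths in m; the calibration is good to about 2 mm. A picture is of the moment at which its call begins: read the wrist's pose just before it. calibration takes no time and is no camera call; for the wrist camera it gives the pose at the moment of the call.
- ticket.hand_in(): hands the job in; it is judged then, once.
The state is a dict: "t": time; "joint_pos": joint angles; "qvel": joint speeds; "tau": joint torques, N m; "eef_pos": TCP position; "tool_rot": TCP orientation; "force": force on the tool from outside, world axes, zero at the start; "wrist_torque": the same for the moment, N m; "width": opening from 0.0 (shut) to 1.0 (fully open); "grasp_force": force on a finger pad.
Only numpy, scipy, OpenCV 4.12 (cv2) and the standard library are available. Lean on these libraries where they do the work, as an engineer would, in place of code of your own. Each camera call takes 0.05 s, during which the arm holds its last target. There are 200 camera calls.

## Working session

There is one attempt and no reset: what is moved stays moved. The work goes in short steps, Python scripts to look and compute and a tool call to move; the robot and the scene stay as the last step left them, time stands still between calls to the robot, and variables do not carry over. Pictures are saved under pics/ and viewed, at most 10 in all, crops included, and the job is handed in when it is done.

Besides the shell and the picture viewer there is one more tool, called after "Call:" in YAML: its name, and indented under it one key for each argument. step_arm: Moves the arm, as the interface text tells. Shifts and turns lie within -1 to 1; 1 stands for 0.2 m of shift or 60 degrees of turn. Its arguments: {"type":"object","properties":{"series":{"type":"array"},"force":{"type":"number"}},"required":["series"]}

```bash
mkdir -p pics; ls
python3 - <<'E'
from cell import sensors,optics
import cv2,numpy as np
print(sensors.read_state())
for n in("top","scene"):
    im,d=optics.grab_frame(n); cv2.imwrite(f"pics/{n}0.png",im); np.save(f"{n}0.npy",d); print(n,optics.calibration(n))
E
```

```text
pics
{'t': 0.0, 'joint_pos': array([-1.35698260e+00,  3.42692864e-01,  1.52497989e+00, -1.09044687e-05,
        1.27539930e+00, -1.45961851e-01]), 'qvel': array([-0.00260462,  0.00263099,  0.00059144, -0.00079753, -0.00103482,
       -0.00022567]), 'tau': array([ 4.65998892e-04, -4.31243384e+01, -2.44227809e+01,  7.18784449e-02,
        5.58987586e-02, -1.32581572e-04]), 'eef_pos': array([ 0.18478629, -0.49098746,  0.22607342]), 'tool_rot': array([-3.08944397e+00, -5.61831602e-01,  9.51519415e-05]), 'force': array([ 0.12124683, -0.19511619,  0.39887083]), 'wrist_torque': array([ 0.02261534, -0.01154679, -0.06641583]), 'grasp_force': 0.0, 'width': 1.0050462686142578}
top {'fovy': 44.12380741101227, 'cx': 282.84801159338, 'cy': 205.53352280932572, 'position': array([0.41958108, 0.1170898 , 1.60336147]), 'orientation': array([-2.19510551,  2.17591641, -0.0694626 ])}
scene {'fovy': 43.47535271478935, 'cx': 277.8487964629341, 'cy': 214.51729274563002, 'position': array([ 1.15628365, -0.4478572 ,  0.941448  ]), 'orientation': array([-2.14745485, -1.00640345,  0.41234726])}
```

View pics/top0.png

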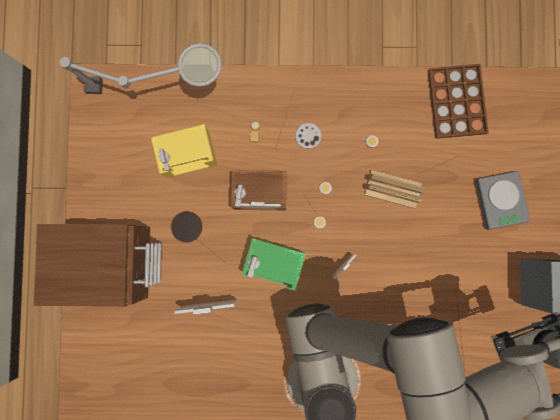

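View pics/scene0.png

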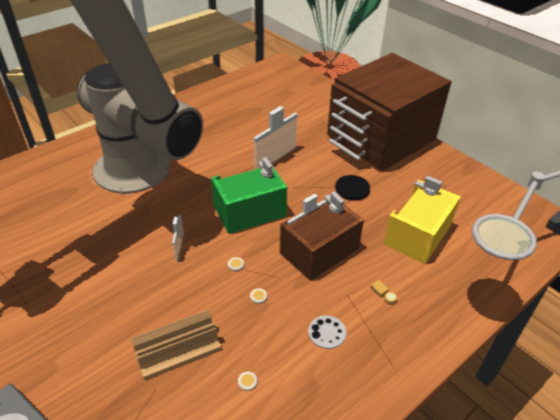

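The top view has the brown case at (258,190), with yellow (183,150) and green (273,263) look-alikes. Pane-like things are the one in the brown case (strip at 258,205), a small one at (345,265) and a large one at (205,308). The middle-sized one in the brown case is the one meant. The rest is at (394,189). I'll confirm in an enlarged crop.

```bash
cat > h.py <<'E'
import numpy as np,cv2
from scipy.spatial.transform import Rotation as R
from cell import optics,sensors
def K(c): 
    f=210/np.tan(np.radians(c["fovy"]/2)); return f
def ray(c,p):
    v=np.array([(p[0]-c["cx"])/K(c),(p[1]-c["cy"])/K(c),1.]); return c["position"],R.from_rotvec(c["orientation"]).apply(v)
def onz(c,p,z):
    o,v=ray(c,p); return o+v*(z-o[2])/v[2]
def tri(l):
    A=np.zeros((3,3));b=np.zeros(3)
    for c,p in l:
        o,v=ray(c,p); v=v/np.linalg.norm(v);M=np.eye(3)-np.outer(v,v);A+=M;b+=M@o
    x=np.linalg.solve(A,b); return x
def proj(c,X):
    q=R.from_rotvec(c["orientation"]).inv().apply(np.asarray(X)-c["position"]); return np.array([c["cx"]+K(c)*q[0]/q[2],c["cy"]+K(c)*q[1]/q[2]])
E
python3 - <<'E'
import cv2,numpy as np
t=cv2.imread("pics/top0.png");s=cv2.imread("pics/scene0.png")
def cr(im,x,y,w,h,k): return cv2.resize(im[y:y+h,x:x+w],None,fx=k,fy=k,interpolation=cv2.INTER_CUBIC)
a=np.hstack([cr(t,220,160,80,60,5),cr(t,355,160,80,60,5)])
b=np.hstack([cr(s,270,180,100,75,4),cr(s,125,300,100,75,4)])
cv2.imwrite("pics/crop1.png",np.vstack([a,b]))
from h import *
c=optics.calibration("top")
for p in [(231,171),(287,171),(286,210),(231,210)]: print(p,onz(c,p,.1).round(3))
for p in [(394,189)]: print(p,onz(c,p,.068).round(3))
for p in [(325,188),(320,223),(308,135),(187,226),(255,132),(273,263),(345,265)]: print(p,onz(c,p,.0).round(3))
E
```

```text
(231, 171) [0.62  0.275 0.1  ]
(287, 171) [0.622 0.112 0.1  ]
(286, 210) [0.508 0.114 0.1  ]
(231, 210) [0.506 0.274 0.1  ]
(394, 189) [ 0.575 -0.207  0.068]
(325, 188) [ 0.583 -0.007  0.   ]
(320, 223) [0.474 0.008 0.   ]
(308, 135) [0.749 0.047 0.   ]
(187, 226) [0.461 0.419 0.   ]
(255, 132) [0.757 0.213 0.   ]
(273, 263) [0.35  0.152 0.   ]
(345, 265) [ 0.346 -0.07   0.   ]
```

View pics/crop1.png

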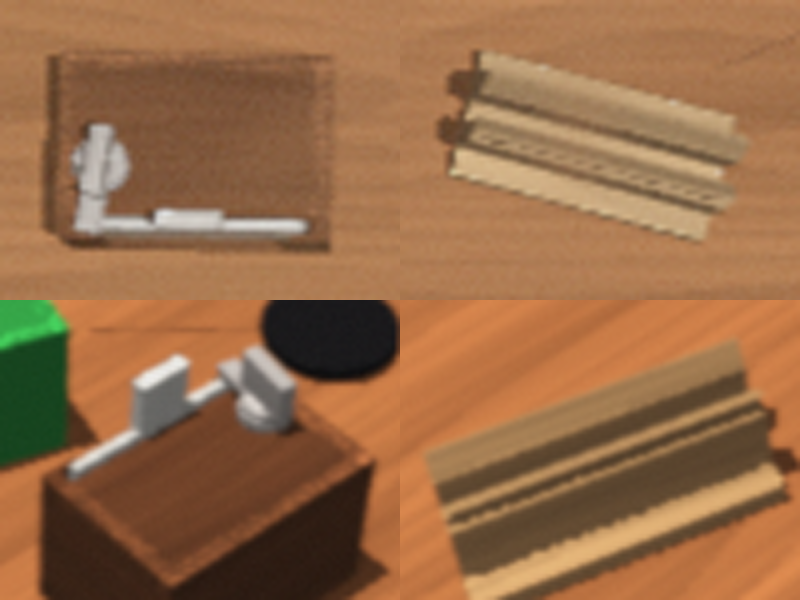

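The top crop (left) shows the knob's bar at about (100,150), with the tongue running down to the pane's strip at (90,215). The tab is at (190,218). The right crop shows the rest's slot, tilted about 15°. In the scene crop, the brown case holds the pane with the tab and latch. Its strip spans most of the width, so this is the middle-sized pane. Now I'll find the wrist camera's mounting and a route.

```bash
cat >> h.py <<'E'
def plan(P,yaw=None,start=None):
    """target TCP pos, yaw (tool x heading, pointing down) -> tool-axis units"""
    s=sensors.read_state() if start is None else start
    Rt=R.from_rotvec(s["tool_rot"]); d=Rt.inv().apply(np.array(P)-s["eef_pos"])/.2
    if yaw is None: a=np.zeros(3)
    else:
        T=R.from_matrix(np.array([[np.cos(yaw),np.sin(yaw),0],[np.sin(yaw),-np.cos(yaw),0],[0,0,-1]]).reshape(3,3))
        a=(Rt.inv()*T).as_rotvec()/np.radians(60)
    return d.round(4),a.round(4)
E
python3 - <<'E'
from h import *
s=sensors.read_state();c=optics.calibration("wrist")
Rt=R.from_rotvec(s["tool_rot"])
print("cam in tool",Rt.inv().apply(c["position"]-s["eef_pos"]),(Rt.inv()*R.from_rotvec(c["orientation"])).as_matrix().round(3))
print(plan((.40,-.33,.29),1.3))
E
```

```text
cam in tool [ 0.0728241  -0.00020846 -0.15791286] [[-0.001 -0.963 -0.27 ]
 [ 1.    -0.001  0.   ]
 [-0.    -0.27   0.963]]
(array([ 1.2907, -0.3751, -0.3186]), array([-1.100e-03, -8.000e-04, -8.978e-01]))
```

Call:
step_arm:
  series:
    - {"tx": 1,"ty": -0.5,"tz": -0.4,"az": -0.9,"gripper": -1}
    - {"tx": 1,"ty": -0.5,"tz": -0.4,"az": -0.9}
    - {"tx": 1,"ty": -0.5,"tz": -0.4,"az": -0.9}
    - {"tx": 1,"ty": -0.5,"tz": -0.4,"az": -0.9}
    - {"tx": 1,"ty": -0.5,"tz": -0.4,"az": -0.9}
    - {"tx": 1,"ty": -0.5,"tz": -0.4,"az": -0.9}
    - {"tx": 1,"ty": -0.5,"tz": -0.4,"az": -0.9}
    - {"tx": 1,"ty": -0.5,"tz": -0.4,"az": -0.9}
  force: 30

```text
validation failed for argument at $.se...
```

```bash
python3 -c "
from h import *
print(plan((.45,-.13,.30),2.2))"
```

```text
(array([ 1.8768, -1.2231, -0.3674]), array([-7.0000e-04, -1.3000e-03, -1.7572e+00]))
```

Call:
step_arm:
  series:
    - {"tx": 1,"ty": -0.5,"tz": -0.4,"ax": 0,"ay": 0,"az": -0.9,"gripper": -1}
    - {"tx": 1,"ty": -0.5,"tz": -0.4,"ax": 0,"ay": 0,"az": -0.9,"gripper": -1}
    - {"tx": 1,"ty": -0.5,"tz": -0.4,"ax": 0,"ay": 0,"az": -0.9,"gripper": -1}
    - {"tx": 1,"ty": -0.5,"tz": -0.4,"ax": 0,"ay": 0,"az": -0.9,"gripper": -1}
    - {"tx": 1,"ty": -0.5,"tz": -0.4,"ax": 0,"ay": 0,"az": -0.9,"gripper": -1}
    - {"tx": 1,"ty": -0.5,"tz": -0.4,"ax": 0,"ay": 0,"az": -0.9,"gripper": -1}
    - {"tx": 1,"ty": -0.5,"tz": -0.4,"ax": 0,"ay": 0,"az": -0.9,"gripper": -1}
    - {"tx": 1,"ty": -0.5,"tz": -0.4,"ax": 0,"ay": 0,"az": -0.9,"gripper": -1}
  force: 30

```text
t: 0.77
eef_pos: [0.3381, -0.326, 0.3073]
tool_rot: [2.488, 1.916, 0.0]
force: [-0.4, -0.3, -1.5]
width: 1.0
grasp_force: 0.0
```

```bash
python3 -c "
from h import *
print(plan((.45,-.17,.30),2.2), sensors.read_state())"
```

```text
(array([0.8973, 0.3415, 0.0363]), array([ 6.000e-04,  1.000e-03, -8.478e-01])) {'t': 0.7667, 'joint_pos': array([-9.30675081e-01,  1.83969203e-01,  1.51638157e+00,  3.81558268e-05,
        1.44004395e+00, -6.72068870e-01]), 'qvel': array([-0.03538912,  0.01536774,  0.01431616, -0.00606105, -0.00623429,
       -0.73230802]), 'tau': array([  1.4156602 , -37.2736752 , -26.41664743,   0.22668124,
         0.17167248,   0.4406238 ]), 'eef_pos': array([ 0.33806559, -0.3260118 ,  0.30732556]), 'tool_rot': array([2.48839158e+00, 1.91572011e+00, 2.93526452e-05]), 'force': array([-0.41924186, -0.29886006, -1.48700563]), 'wrist_torque': array([-0.0575742 , -0.07501968, -0.03188328]), 'grasp_force': 0.0, 'width': 0.9998185869037166}
```

Call:
step_arm:
  series:
    - {"tx": 0.9,"ty": 0.35,"tz": 0,"ax": 0,"ay": 0,"az": -0.84,"gripper": -1}
    - {"tx": 0.9,"ty": 0.35,"tz": 0,"ax": 0,"ay": 0,"az": -0.84,"gripper": -1}
    - {"tx": 0.9,"ty": 0.35,"tz": 0,"ax": 0,"ay": 0,"az": -0.84,"gripper": -1}
    - {"tx": 0.9,"ty": 0.35,"tz": 0,"ax": 0,"ay": 0,"az": -0.84,"gripper": -1}
    - {"tx": 0.9,"ty": 0.35,"tz": 0,"ax": 0,"ay": 0,"az": -0.84,"gripper": -1}
    - {"tx": 0.9,"ty": 0.35,"tz": 0,"ax": 0,"ay": 0,"az": -0.84,"gripper": -1}
    - {"tx": 0.9,"ty": 0.35,"tz": 0,"ax": 0,"ay": 0,"az": -0.84,"gripper": -1}
    - {"tx": 0.9,"ty": 0.35,"tz": 0,"ax": 0,"ay": 0,"az": -0.84,"gripper": -1}
    - {"tx": 0.9,"ty": 0.35,"tz": 0,"ax": 0,"ay": 0,"az": -0.84,"gripper": -1}

```text
t: 1.52
eef_pos: [0.452, -0.1722, 0.3064]
tool_rot: [-1.454, -2.784, 0.0]
force: [-0.0, 0.1, 0.3]
width: 1.001
grasp_force: 0.0
```

```bash
python3 -c "
from h import *
print(plan((.50,.0,.30),3.04));print(sensors.read_state()['joint_pos'])"
```

```text
(array([0.5698, 0.6889, 0.0322]), array([-1.000e-04, -7.000e-04, -8.225e-01]))
[-5.22670747e-01  2.12831954e-01  1.48219857e+00 -5.37432129e-05
  1.44723178e+00 -1.13052785e+00]
```

Call:
step_arm:
  series:
    - {"tx": 0.6,"ty": 0.75,"tz": 0,"ax": 0,"ay": 0,"az": -0.83,"gripper": -1}
    - {"tx": 0.6,"ty": 0.75,"tz": 0,"ax": 0,"ay": 0,"az": -0.83,"gripper": -1}
    - {"tx": 0.6,"ty": 0.75,"tz": 0,"ax": 0,"ay": 0,"az": -0.83,"gripper": -1}
    - {"tx": 0.6,"ty": 0.75,"tz": 0,"ax": 0,"ay": 0,"az": -0.83,"gripper": -1}
    - {"tx": 0.6,"ty": 0.75,"tz": 0,"ax": 0,"ay": 0,"az": -0.83,"gripper": -1}
    - {"tx": 0.6,"ty": 0.75,"tz": 0,"ax": 0,"ay": 0,"az": -0.83,"gripper": -1}
    - {"tx": 0.6,"ty": 0.75,"tz": 0,"ax": 0,"ay": 0,"az": -0.83,"gripper": -1}
    - {"tx": 0.6,"ty": 0.75,"tz": 0,"ax": 0,"ay": 0,"az": -0.83,"gripper": -1}

```text
t: 2.18
eef_pos: [0.506, 0.0121, 0.3065]
tool_rot: [-0.14, -3.138, 0.0]
force: [-0.3, -0.4, -0.7]
width: 1.0
grasp_force: 0.0
```

```bash
python3 -c "
from h import *
print(plan((.525,.20,.33),3.04));print(sensors.read_state()['joint_pos'])"
```

```text
(array([-0.0105,  0.9441, -0.1178]), array([-0.0001, -0.0004,  0.0116]))
[-1.27461565e-01  2.56371628e-01  1.42471197e+00 -1.56655928e-04
  1.46094772e+00 -1.60882901e+00]
```

Call:
step_arm:
  series:
    - {"tx": 0,"ty": 0.95,"tz": -0.1,"ax": 0,"ay": 0,"az": 0,"gripper": -1}
    - {"tx": 0,"ty": 0.95,"tz": -0.1,"ax": 0,"ay": 0,"az": 0,"gripper": -1}
    - {"tx": 0,"ty": 0.95,"tz": -0.1,"ax": 0,"ay": 0,"az": 0,"gripper": -1}
    - {"tx": 0,"ty": 0.95,"tz": -0.1,"ax": 0,"ay": 0,"az": 0,"gripper": -1}
    - {"tx": 0,"ty": 0.95,"tz": -0.1,"ax": 0,"ay": 0,"az": 0,"gripper": -1}
    - {"tx": 0,"ty": 0.95,"tz": -0.1,"ax": 0,"ay": 0,"az": 0,"gripper": -1}
    - {"tx": 0,"ty": 0.95,"tz": -0.1,"ax": 0,"ay": 0,"az": 0,"gripper": -1}
    - {"tx": 0,"ty": 0.95,"tz": -0.1,"ax": 0,"ay": 0,"az": 0,"gripper": -1}

```text
t: 2.85
eef_pos: [0.5233, 0.2, 0.3264]
tool_rot: [-0.149, -3.137, 0.001]
force: [-0.8, -0.7, 0.0]
width: 1.005
grasp_force: 0.0
```

Run:
```python
from h import *
import pickle
s=sensors.read_state();c=optics.calibration("wrist");im,d=optics.grab_frame("wrist");c2=optics.calibration("wrist")
print(s["eef_pos"],s["qvel"].round(3),c["position"]-c2["position"])
cv2.imwrite("pics/w1.png",im);pickle.dump((c,im,d,s),open("w1.pkl","wb"))
```

```text
[0.52325512 0.20004146 0.32637362] [-0.018 -0.007  0.005 -0.002 -0.    -0.015] [-2.81342266e-05  3.67742310e-04 -1.03491213e-04]
```

View pics/w1.png

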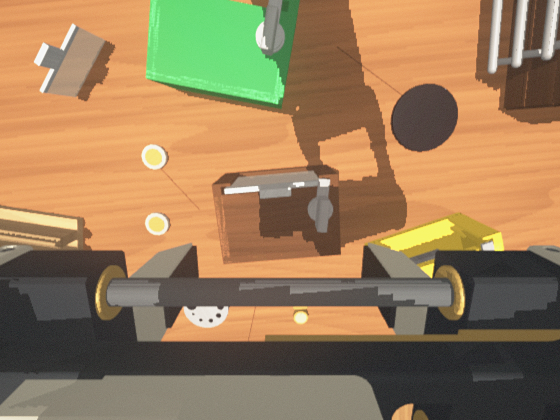

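The wrist view shows the knob at (320,207), the tab's top at (277,191), and the pane's strip from (224,190) to (328,183). I'll measure from the depth point cloud of both views and enlarge.

```bash
cat > cloud.py <<'E'
from h import *
def cloud(c,d,im):
    v,u=np.mgrid[:420,:560]; f=K(c)
    q=np.stack([(u-c["cx"])/f*d,(v-c["cy"])/f*d,d],-1)
    return R.from_rotvec(c["orientation"]).apply(q.reshape(-1,3)).reshape(420,560,3)+c["position"]
def rect(P):
    r=cv2.minAreaRect((P[:,:2]*1000).astype(np.float32)); return r,len(P),np.median(P[:,2]).round(4)
E
python3 - <<'E'
from cloud import *
import pickle
c,im,d,s=pickle.load(open("w1.pkl","rb"))
def rep(nm,X,d):
    ok=d>0
    def sel(x0,x1,y0,y1,z0,z1): 
        m=ok&(X[...,0]>x0)&(X[...,0]<x1)&(X[...,1]>y0)&(X[...,1]<y1)&(X[...,2]>z0)&(X[...,2]<z1); return X[m]
    print(nm)
    print(" bar",rect(sel(.5,.6,.225,.28,.131,.146)))
    print(" tongue",rect(sel(.49,.535,.225,.28,.100,.118)))
    print(" tab",rect(sel(.49,.54,.15,.225,.132,.15)))
    print(" roof",rect(sel(.48,.66,.09,.3,.096,.104)))
    print(" desk z",np.median(sel(.4,.48,.15,.25,-.03,.03)[:,2]))
    print(" strip",rect(sel(.48,.54,.11,.23,.1,.112)))
    r=sel(.48,.66,-.32,-.1,.058,.08); print(" rest",rect(r) if len(r) else 0)
    for z0,z1 in((.005,.025),(.025,.05)):
        r=sel(.52,.63,-.3,-.13,z0,z1)
        if len(r): print(" slot?",rect(r))
rep("wrist",cloud(c,d,im),d)
t=cv2.imread("pics/top0.png");d2=np.load("top0.npy");ct=optics.calibration("top");rep("top",cloud(ct,d2,t),d2)
cr=lambda im,x,y,w,h,k: cv2.resize(im[y:y+h,x:x+w],None,fx=k,fy=k,interpolation=cv2.INTER_CUBIC)
cv2.imwrite("pics/w1c.png",cr(im,200,155,160,120,5))
E
```

```text
wrist
 bar (((557.0823364257812, 248.38365173339844), (12.218459129333496, 39.36079406738281), 80.74520874023438), 354, np.float64(0.1376))
 tongue (((524.5892944335938, 248.9823455810547), (47.56683349609375, 20.430225372314453), 89.91565704345703), 363, np.float64(0.1046))
 tab (((523.2188720703125, 194.57064819335938), (35.83148956298828, 10.348006248474121), 89.5423812866211), 306, np.float64(0.1406))
 roof (((569.3125, 193.16189575195312), (160.267578125, 111.1729965209961), 89.58460235595703), 8049, np.float64(0.0998))
 desk z -0.0002244265517701849
 strip (((527.1036987304688, 172.12388610839844), (115.57838439941406, 26.595834732055664), 89.39359283447266), 601, np.float64(0.1012))
 rest (((576.6502075195312, -175.3173828125), (83.42710876464844, 10.290576934814453), 75.33969116210938), 223, np.float64(0.0662))
 slot? (((572.5149536132812, -195.72125244140625), (126.54383087158203, 55.98649978637695), 74.01634979248047), 1402, np.float64(0.0148))
 slot? (((579.880615234375, -190.54580688476562), (112.24478149414062, 32.21599578857422), 75.43265533447266), 826, np.float64(0.03
[... 408 characters left out ...]
 roof (((569.1207275390625, 195.1376953125), (160.14498901367188, 110.35308837890625), 89.26091766357422), 1327, np.float64(0.1001))
 desk z 9.35706788061097e-05
 strip (((526.5975952148438, 173.23797607421875), (113.17430877685547, 26.11797332763672), 89.44886779785156), 143, np.float64(0.103))
 rest (((580.6537475585938, -214.8101806640625), (160.42359924316406, 45.431854248046875), 75.10419464111328), 378, np.float64(0.0639))
 slot? (((576.03466796875, -214.76954650878906), (108.03955078125, 169.06475830078125), 0.338533878326416), 692, np.float64(0.0147))
 slot? (((576.6539916992188, -212.9405517578125), (162.92434692382812, 50.5453987121582), 69.52564239501953), 143, np.float64(0.0376))
```

View pics/w1c.png

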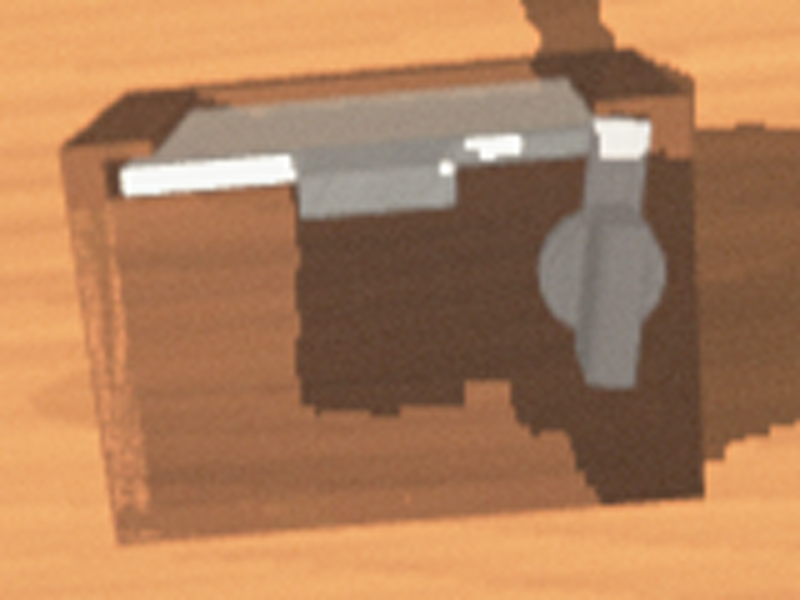

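Wrist and top depth agree:
- **Case:** centre (0.569,0.194), yaw about −0.5°.
- **Knob axis:** (0.557,0.249), bar yaw about −9°, top at 0.138.
- **Tab:** (0.523,0.195), top at 0.141.
- **Rest:** about (0.578,−0.213), yaw about −15°.

Next I go over the knob.

```bash
python3 -c "
from h import *
print(plan((.5572,.2488,.165),2.985))"
```

```text
(array([-0.1456,  0.2611,  0.8072]), array([-0.0007, -0.0004,  0.0589]))
```

Call:
step_arm:
  series:
    - {"tx": -0.146,"ty": 0.261,"tz": 0.4,"ax": 0,"ay": 0,"az": 0.059,"gripper": 0}
    - {"tx": -0.146,"ty": 0.261,"tz": 0.4,"ax": 0,"ay": 0,"az": 0.059,"gripper": 0}
    - {"tx": -0.146,"ty": 0.261,"tz": 0.4,"ax": 0,"ay": 0,"az": 0.059,"gripper": 0}
    - {"tx": -0.146,"ty": 0.261,"tz": 0.6,"ax": 0,"ay": 0,"az": 0.059,"gripper": 0}
    - {"tx": -0.146,"ty": 0.261,"tz": 0.8,"ax": 0,"ay": 0,"az": 0.059,"gripper": 0}
    - {"tx": -0.146,"ty": 0.261,"tz": 0.81,"ax": 0,"ay": 0,"az": 0.059,"gripper": 0}
    - {"tx": -0.146,"ty": 0.261,"tz": 0.81,"ax": 0,"ay": 0,"az": 0.059,"gripper": 0}
    - {"tx": -0.146,"ty": 0.261,"tz": 0.81,"ax": 0,"ay": 0,"az": 0.059,"gripper": 0}
    - {"tx": -0.146,"ty": 0.261,"tz": 0.81,"ax": 0,"ay": 0,"az": 0.059,"gripper": 0}

```text
t: 3.65
eef_pos: [0.5588, 0.2504, 0.1681]
tool_rot: [0.24, 3.127, 0.003]
force: [0.5, -0.2, 0.4]
width: 0.503
grasp_force: 0.0
```

```bash
python3 -c "
from h import *
print(plan((.5572,.2488,.115),2.985),sensors.read_state()['width'])"
```

```text
(array([ 0.0081, -0.0098,  0.2654]), array([0.0021, 0.0047, 0.0031])) 0.503340079941568
```

Call:
step_arm:
  series:
    - {"tx": 0.004,"ty": -0.005,"tz": 0.13,"ax": 0,"ay": 0,"az": 0,"gripper": 0}
    - {"tx": 0.004,"ty": -0.005,"tz": 0.25,"ax": 0,"ay": 0,"az": 0,"gripper": 0}
    - {"tx": 0.004,"ty": -0.005,"tz": 0.25,"ax": 0,"ay": 0,"az": 0,"gripper": 0}
    - {"tx": 0.004,"ty": -0.005,"tz": 0.25,"ax": 0,"ay": 0,"az": 0,"gripper": 0}
    - {"tx": 0.004,"ty": -0.005,"tz": 0.25,"ax": 0,"ay": 0,"az": 0,"gripper": 0}
    - {"tx": 0.004,"ty": -0.005,"tz": 0.25,"ax": 0,"ay": 0,"az": 0,"gripper": 0}

```text
t: 4.15
eef_pos: [0.5575, 0.2501, 0.1172]
tool_rot: [0.239, 3.128, 0.002]
force: [0.4, 0.4, -0.4]
width: 0.499
grasp_force: 0.0
```

```bash
python3 -c "
from h import *
s=sensors.read_state()
print(plan((.5572,.2488,.115),2.985),s['eef_pos'],s['force'],s['joint_pos'])"
```

```text
(array([ 0.0006, -0.0065,  0.0111]), array([0.0017, 0.0037, 0.0041])) [0.55750613 0.25005612 0.1172205 ] [ 0.37182603  0.39603597 -0.38044915] [ 2.96323941e-01  5.94078461e-01  1.42699073e+00 -1.31432890e-04
  1.11626182e+00 -1.12209959e+00]
```

Call:
step_arm:
  series:
    - {"tx": 0,"ty": -0.006,"tz": 0.01,"ax": 0,"ay": 0,"az": 0,"gripper": 0.3}
    - {"tx": 0,"ty": -0.006,"tz": 0.01,"ax": 0,"ay": 0,"az": 0,"gripper": 1}
    - {"tx": 0,"ty": -0.006,"tz": 0.01,"ax": 0,"ay": 0,"az": 0,"gripper": 1}
    - {"tx": 0,"ty": -0.006,"tz": 0.01,"ax": 0,"ay": 0,"az": 0,"gripper": 1}
    - {"tx": 0,"ty": -0.006,"tz": 0.01,"ax": 0,"ay": 0,"az": 0,"gripper": 1}
    - {"tx": 0,"ty": -0.006,"tz": 0.01,"ax": 0,"ay": 0,"az": 0,"gripper": 1}
    - {"tx": 0,"ty": -0.006,"tz": 0.01,"ax": 0,"ay": 0,"az": 0,"gripper": 1}
    - {"tx": 0,"ty": -0.006,"tz": 0.01,"ax": 0,"ay": 0,"az": 0,"gripper": 1}
  force: 30

```text
t: 4.82
eef_pos: [0.556, 0.2486, 0.1128]
tool_rot: [0.239, 3.132, 0.0]
force: [-0.2, 1.0, 0.6]
width: 0.126
grasp_force: 30.0
```

Call:
step_arm:
  series:
    - {"tx": 0,"ty": 0,"tz": 0,"ax": 0,"ay": 0,"az": 0.08,"gripper": 1}
    - {"tx": 0,"ty": 0,"tz": 0,"ax": 0,"ay": 0,"az": 0.16,"gripper": 1}
    - {"tx": 0,"ty": 0,"tz": 0,"ax": 0,"ay": 0,"az": 0.24,"gripper": 1}
    - {"tx": 0,"ty": 0,"tz": 0,"ax": 0,"ay": 0,"az": 0.32,"gripper": 1}
    - {"tx": 0,"ty": 0,"tz": 0,"ax": 0,"ay": 0,"az": 0.4,"gripper": 1}
    - {"tx": 0,"ty": 0,"tz": 0,"ax": 0,"ay": 0,"az": 0.48,"gripper": 1}
    - {"tx": 0,"ty": 0,"tz": 0,"ax": 0,"ay": 0,"az": 0.56,"gripper": 1}
    - {"tx": 0,"ty": 0,"tz": 0,"ax": 0,"ay": 0,"az": 0.64,"gripper": 1}
    - {"tx": 0,"ty": 0,"tz": 0,"ax": 0,"ay": 0,"az": 0.7,"gripper": 1}
    - {"tx": 0,"ty": 0,"tz": 0,"ax": 0,"ay": 0,"az": 0.7,"gripper": 1}

```text
t: 5.65
eef_pos: [0.5566, 0.2496, 0.1128]
tool_rot: [1.35, 2.836, 0.004]
force: [1.9, 3.9, -1.5]
width: 0.13
grasp_force: 30.0
```

```bash
python3 -c "
from h import *
s=sensors.read_state()
print(plan((.557,.2488,.113),1.58),s['force'],s['wrist_torque'])"
```

```text
(array([-0.0045, -0.0012, -0.0012]), array([ 0.0024, -0.0012,  0.6427])) [ 1.9206722   3.92151653 -1.45643779] [ 0.77099733 -0.49991858 -0.05558234]
```

Call:
step_arm:
  series:
    - {"tx": 0,"ty": 0,"tz": 0,"ax": 0,"ay": 0,"az": 0.08,"gripper": 1}
    - {"tx": 0,"ty": 0,"tz": 0,"ax": 0,"ay": 0,"az": 0.16,"gripper": 1}
    - {"tx": 0,"ty": 0,"tz": 0,"ax": 0,"ay": 0,"az": 0.24,"gripper": 1}
    - {"tx": 0,"ty": 0,"tz": 0,"ax": 0,"ay": 0,"az": 0.32,"gripper": 1}
    - {"tx": 0,"ty": 0,"tz": 0,"ax": 0,"ay": 0,"az": 0.4,"gripper": 1}
    - {"tx": 0,"ty": 0,"tz": 0,"ax": 0,"ay": 0,"az": 0.48,"gripper": 1}
    - {"tx": 0,"ty": 0,"tz": 0,"ax": 0,"ay": 0,"az": 0.56,"gripper": 1}
    - {"tx": 0,"ty": 0,"tz": 0,"ax": 0,"ay": 0,"az": 0.64,"gripper": 1}
    - {"tx": 0,"ty": 0,"tz": 0,"ax": 0,"ay": 0,"az": 0.64,"gripper": 1}
    - {"tx": 0,"ty": 0,"tz": 0,"ax": 0,"ay": 0,"az": 0.64,"gripper": 1}
    - {"tx": 0,"ty": 0,"tz": 0,"ax": 0,"ay": 0,"az": 0.64,"gripper": 1}

```text
t: 6.57
eef_pos: [0.5577, 0.25, 0.1128]
tool_rot: [2.204, 2.237, 0.008]
force: [6.0, 5.3, -4.8]
width: 0.127
grasp_force: 30.0
```

```bash
python3 -c "
from h import *
s=sensors.read_state()
print(plan((.557,.2488,.113),1.562),s['force'],s['wrist_torque'])"
```

```text
(array([-0.0058, -0.0035, -0.0011]), array([ 0.004 , -0.0027,  0.0228])) [ 6.04972174  5.33606379 -4.84312816] [ 1.01844145 -1.08065762 -0.02131963]
```

Call:
step_arm:
  series:
    - {"tx": 0,"ty": 0,"tz": 0,"ax": 0,"ay": 0,"az": 0,"gripper": 0}
    - {"tx": 0,"ty": 0,"tz": 0,"ax": 0,"ay": 0,"az": 0,"gripper": 0}
    - {"tx": 0,"ty": 0,"tz": 0,"ax": 0,"ay": 0,"az": 0,"gripper": 0}
    - {"tx": 0,"ty": 0,"tz": 0,"ax": 0,"ay": 0,"az": 0,"gripper": 0}
    - {"tx": 0,"ty": 0,"tz": -0.2,"ax": 0,"ay": 0,"az": 0,"gripper": 0}
    - {"tx": 0,"ty": 0,"tz": -0.4,"ax": 0,"ay": 0,"az": 0,"gripper": 0}
    - {"tx": 0,"ty": 0,"tz": -0.6,"ax": 0,"ay": 0,"az": 0,"gripper": 0}
    - {"tx": -0.27,"ty": -0.17,"tz": -0.7,"ax": 0,"ay": 0,"az": 0,"gripper": 0}
    - {"tx": -0.27,"ty": -0.17,"tz": -0.7,"ax": 0,"ay": 0,"az": 0,"gripper": 0}
    - {"tx": -0.27,"ty": -0.17,"tz": -0.7,"ax": 0,"ay": 0,"az": 0,"gripper": 0}
    - {"tx": -0.27,"ty": -0.17,"tz": -0.7,"ax": 0,"ay": 0,"az": 0,"gripper": 0}

```text
t: 7.48
eef_pos: [0.5226, 0.1932, 0.2538]
tool_rot: [2.206, 2.236, 0.002]
force: [-0.2, 0.9, 0.3]
width: 0.502
grasp_force: 0.0
```

Run:
```python
from cloud import *
s=sensors.read_state();c=optics.calibration("wrist");im,d=optics.grab_frame("wrist")
cv2.imwrite("pics/w2.png",im)
ct=optics.calibration("top");t,dt=optics.grab_frame("top")
for nm,X,dd in(("w",cloud(c,d,im),d),("t",cloud(ct,dt,t),dt)):
    def sel(x0,x1,y0,y1,z0,z1):
        m=(dd>0)&(X[...,0]>x0)&(X[...,0]<x1)&(X[...,1]>y0)&(X[...,1]<y1)&(X[...,2]>z0)&(X[...,2]<z1); return X[m]
    for n,a in (("bar",(.5,.6,.222,.28,.131,.145)),("tab",(.49,.54,.15,.225,.132,.15)),("roof",(.48,.66,.09,.3,.096,.104))):
        r=sel(*a); print(nm,n,rect(r) if len(r)>3 else 0)
print(s["eef_pos"],s["tool_rot"],s["force"],plan((.523,.195,.165),1.562))
```

```text
w bar (((557.7084350585938, 248.8934326171875), (12.178227424621582, 39.7608757019043), 0.3032100200653076), 658, np.float64(0.1376))
w tab (((523.6044921875, 195.27420043945312), (36.167545318603516, 9.975350379943848), 88.629150390625), 436, np.float64(0.1407))
w roof (((569.7777099609375, 193.6351318359375), (160.19932556152344, 109.82910919189453), 89.47451782226562), 12224, np.float64(0.0998))
t bar 0
t tab 0
t roof (((568.0122680664062, 140.94015502929688), (50.98368453979492, 108.54448699951172), 88.76053619384766), 170, np.float64(0.1002))
[0.52263477 0.19318282 0.25375764] [2.20553562e+00 2.23588838e+00 2.22328918e-03] [-0.21528866  0.90185424  0.26599952] (array([0.0041, 0.0011, 0.4367]), array([-0.0004, -0.0001,  0.0227]))
```

View pics/w2.png

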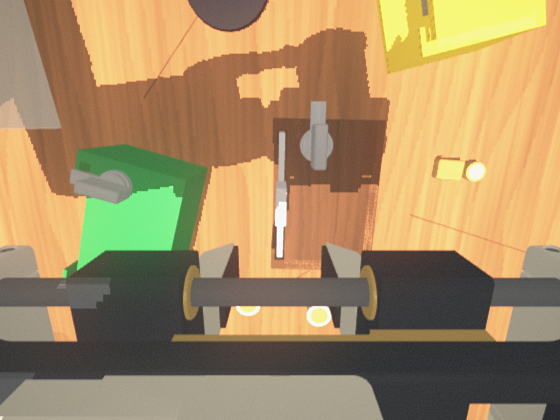

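The bar at (318,135) now lies along the case's y, with the tongue to the left side, so the latch is open and the pane strip is free. The tab is at (281,195), world (0.5235,0.195). I go down onto it.

Call:
step_arm:
  series:
    - {"tx": 0.008,"ty": 0.003,"tz": 0.2,"ax": 0,"ay": 0,"az": 0.022,"gripper": 0}
    - {"tx": 0.008,"ty": 0.003,"tz": 0.4,"ax": 0,"ay": 0,"az": 0.022,"gripper": 0}
    - {"tx": 0.008,"ty": 0.003,"tz": 0.5,"ax": 0,"ay": 0,"az": 0.022,"gripper": 0}
    - {"tx": 0.008,"ty": 0.003,"tz": 0.6,"ax": 0,"ay": 0,"az": 0.022,"gripper": 0}
    - {"tx": 0.008,"ty": 0.003,"tz": 0.7,"ax": 0,"ay": 0,"az": 0.022,"gripper": 0}
    - {"tx": 0.008,"ty": 0.003,"tz": 0.72,"ax": 0,"ay": 0,"az": 0.022,"gripper": 0}
    - {"tx": 0.008,"ty": 0.003,"tz": 0.72,"ax": 0,"ay": 0,"az": 0.022,"gripper": 0}
    - {"tx": 0.008,"ty": 0.003,"tz": 0.72,"ax": 0,"ay": 0,"az": 0.022,"gripper": 0}
    - {"tx": 0.008,"ty": 0.003,"tz": 0.72,"ax": 0,"ay": 0,"az": 0.022,"gripper": 0}

```text
t: 8.33
eef_pos: [0.5242, 0.196, 0.1098]
tool_rot: [2.229, 2.212, 0.003]
force: [-0.8, -0.7, -0.3]
width: 0.497
grasp_force: 0.0
```

```bash
python3 -c "
from h import *
s=sensors.read_state()
print(plan((.5235,.195,.109),1.562),s['force'],s['eef_pos'])"
```

```text
(array([-0.005 , -0.0036,  0.0039]), array([ 0.0019, -0.0004,  0.0013])) [-0.81805928 -0.65366833 -0.2576168 ] [0.52421827 0.19598635 0.10978329]
```

Call:
step_arm:
  series:
    - {"tx": -0.004,"ty": -0.003,"tz": 0,"ax": 0,"ay": 0,"az": 0,"gripper": 0.4}
    - {"tx": -0.004,"ty": -0.003,"tz": 0,"ax": 0,"ay": 0,"az": 0,"gripper": 1}
    - {"tx": -0.004,"ty": -0.003,"tz": 0,"ax": 0,"ay": 0,"az": 0,"gripper": 1}
    - {"tx": -0.004,"ty": -0.003,"tz": 0,"ax": 0,"ay": 0,"az": 0,"gripper": 1}
    - {"tx": -0.004,"ty": -0.003,"tz": 0,"ax": 0,"ay": 0,"az": 0,"gripper": 1}
    - {"tx": -0.004,"ty": -0.003,"tz": 0,"ax": 0,"ay": 0,"az": 0,"gripper": 1}
    - {"tx": -0.004,"ty": -0.003,"tz": 0,"ax": 0,"ay": 0,"az": 0,"gripper": 1}
    - {"tx": -0.004,"ty": -0.003,"tz": 0,"ax": 0,"ay": 0,"az": 0,"gripper": 1}
  force: 30

```text
t: 9.0
eef_pos: [0.5228, 0.1948, 0.1088]
tool_rot: [2.23, 2.213, 0.0]
force: [0.5, -0.7, 1.5]
width: 0.11
grasp_force: 30.0
```

Call:
step_arm:
  series:
    - {"tx": -0.004,"ty": 0,"tz": -0.06,"ax": 0,"ay": 0,"az": 0,"gripper": 1}
    - {"tx": -0.004,"ty": 0,"tz": -0.12,"ax": 0,"ay": 0,"az": 0,"gripper": 1}
    - {"tx": -0.004,"ty": 0,"tz": -0.18,"ax": 0,"ay": 0,"az": 0,"gripper": 1}
    - {"tx": -0.004,"ty": 0,"tz": -0.24,"ax": 0,"ay": 0,"az": 0,"gripper": 1}
    - {"tx": -0.004,"ty": 0,"tz": -0.3,"ax": 0,"ay": 0,"az": 0,"gripper": 1}
    - {"tx": -0.004,"ty": 0,"tz": -0.3,"ax": 0,"ay": 0,"az": 0,"gripper": 1}
    - {"tx": -0.004,"ty": 0,"tz": -0.3,"ax": 0,"ay": 0,"az": 0,"gripper": 1}

```text
t: 9.58
eef_pos: [0.5229, 0.194, 0.1687]
tool_rot: [2.23, 2.212, 0.001]
force: [0.4, 0.2, -2.0]
width: 0.109
grasp_force: 30.0
```

Call:
step_arm:
  series:
    - {"tx": 0,"ty": 0,"tz": -0.1,"ax": 0,"ay": 0,"az": 0,"gripper": 1}
    - {"tx": 0,"ty": 0,"tz": -0.2,"ax": 0,"ay": 0,"az": 0,"gripper": 1}
    - {"tx": 0,"ty": 0,"tz": -0.3,"ax": 0,"ay": 0,"az": 0,"gripper": 1}
    - {"tx": 0,"ty": 0,"tz": -0.4,"ax": 0,"ay": 0,"az": 0,"gripper": 1}
    - {"tx": 0,"ty": 0,"tz": -0.5,"ax": 0,"ay": 0,"az": 0,"gripper": 1}
    - {"tx": 0,"ty": 0,"tz": -0.5,"ax": 0,"ay": 0,"az": 0,"gripper": 1}
    - {"tx": 0,"ty": 0,"tz": -0.5,"ax": 0,"ay": 0,"az": 0,"gripper": 1}
    - {"tx": 0,"ty": 0,"tz": -0.5,"ax": 0,"ay": 0,"az": 0,"gripper": 1}

```text
t: 10.25
eef_pos: [0.522, 0.1938, 0.2667]
tool_rot: [-2.229, -2.212, 0.004]
force: [0.2, 0.1, -1.5]
width: 0.106
grasp_force: 30.0
```

```bash
python3 -c "
from h import *
print(plan((.56,.0,.27),1.45));print(sensors.read_state()['joint_pos'])"
```

```text
(array([-0.9674,  0.1975, -0.0165]), array([-0.0028,  0.0009,  0.1079]))
[ 2.17879183e-01  3.76183884e-01  1.36163874e+00 -8.99115016e-05
  1.40689571e+00  2.25722703e-01]
```

The pane is clear of the case and held. Now I measure the rest's slot more closely from the depth clouds.

Run:
```python
from cloud import *
import pickle
from scipy.optimize import minimize
c,im,d,s=pickle.load(open("w1.pkl","rb"))
Xw=cloud(c,d,im)[d>0]
ct=optics.calibration("top");Xt=[]
for i in range(4):
    t,dt=optics.grab_frame("top");Xt.append(cloud(ct,dt,t)[dt>0])
cs=optics.calibration("scene");sd=np.load("scene0.npy");Xs=cloud(cs,sd,im)[sd>0]
def prof(x): # rest surface height over |x|
    a=np.abs(x); return np.interp(a,[0,.0069,.0071,.016,.0399,.0401],[.015,.015,.055,.068,.068,0])
for nm,X in(("top",np.vstack(Xt)),("wrist",Xw),("scene",Xs)):
    X=X[(np.hypot(X[:,0]-.577,X[:,1]+.213)<.11)&(X[:,2]>.045)&(X[:,2]<.08)]
    r=cv2.minAreaRect((X[:,:2]*1000).astype(np.float32)); print(nm,len(X),r)
    yaw=np.radians(-15);
    for yawd in(-15,):
        e=np.array([np.cos(np.radians(yawd)),np.sin(np.radians(yawd))]);f=np.array([-e[1],e[0]])
        o=np.array([.577,-.213]);l=(X[:,:2]-o)@e;m=(X[:,:2]-o)@f
        print("  y ext",np.percentile(m,[.5,99.5]).round(4),"x ext",np.percentile(l,[.5,99.5]).round(4))
        for b in np.arange(-.045,.045,.003):
            k=(l>b)&(l<b+.003)
            if k.sum()>4:print((round(b+.0015,4),round(np.median(X[k,2]),4),int(k.sum())),end=" ")
        print()
        # slot line: fit edges of lips (z .055-.066) on each side vs m
        for sg in(-1,1):
            k=(X[:,2]>.056)&(X[:,2]<.066)&(l*sg>.0)&(l*sg<.03)
            if k.sum()>10:
                # predicted |x| from z on flare
                xx=l[k]-sg*np.interp(X[k,2],[.055,.068],[.007,.016]); p=np.polyfit(m[k],xx,1); print("  flare",sg,k.sum(),np.median(xx).round(4),p.round(4),xx.std().round(4))
```

```text
top 2499 ((581.7138061523438, -215.4281463623047), (163.18994140625, 48.045654296875), 75.4554214477539)
  y ext [-0.0803  0.0795] x ext [-0.0186  0.0282]
(np.float64(-0.0195), np.float64(0.0531), 68) (np.float64(-0.0165), np.float64(0.0552), 243) (np.float64(-0.0135), np.float64(0.0633), 343) (np.float64(-0.0105), np.float64(0.0664), 190) (np.float64(-0.0075), np.float64(0.0622), 166) (np.float64(-0.0045), np.float64(0.0576), 168) (np.float64(-0.0015), np.float64(0.0543), 72) (np.float64(0.0105), np.float64(0.0531), 75) (np.float64(0.0135), np.float64(0.056), 275) (np.float64(0.0165), np.float64(0.0605), 275) (np.float64(0.0195), np.float64(0.0651), 256) (np.float64(0.0225), np.float64(0.0662), 213) (np.float64(0.0255), np.float64(0.0599), 89) (np.float64(0.0285), np.float64(0.054), 66) 
  flare -1 586 0.0027 [-0.0025  0.0009] 0.005
  flare 1 674 0.0066 [-0.0088  0.0072] 0.0041
wrist 828 ((580.4315185546875, -183.442138671875), (98.52238464355469, 30.79942512512207), 76.4805908203125)
  y ext [-0.0142  0.0782] x ext [-0.0188  0.0117]
(np.float64(-0.0195), np.float64(0.0509), 125) (n
[... 425 characters left out ...]
64453)
  y ext [-0.0815  0.0771] x ext [-0.0129  0.0323]
(np.float64(-0.0135), np.float64(0.063), 17) (np.float64(-0.0105), np.float64(0.0646), 90) (np.float64(-0.0075), np.float64(0.0627), 192) (np.float64(-0.0045), np.float64(0.0585), 222) (np.float64(-0.0015), np.float64(0.0531), 255) (np.float64(0.0015), np.float64(0.0505), 115) (np.float64(0.0135), np.float64(0.0525), 24) (np.float64(0.0195), np.float64(0.0523), 60) (np.float64(0.0225), np.float64(0.0545), 160) (np.float64(0.0255), np.float64(0.0567), 230) (np.float64(0.0285), np.float64(0.0515), 192) (np.float64(0.0315), np.float64(0.0511), 109) 
  flare -1 491 0.0049 [-0.0055  0.0048] 0.0023
  flare 1 158 0.0114 [0.0049 0.0105] 0.0055
```

The rest's centre is (0.5815,−0.216) with the slot at yaw −14.7°, consistent between top and wrist (its front lip agrees). I carry the pane there.

Call:
step_arm:
  series:
    - {"tx": -0.15,"ty": 0.02,"tz": 0,"ax": 0,"ay": 0,"az": 0.02,"gripper": 1}
    - {"tx": -0.3,"ty": 0.05,"tz": 0,"ax": 0,"ay": 0,"az": 0.05,"gripper": 1}
    - {"tx": -0.45,"ty": 0.08,"tz": 0,"ax": 0,"ay": 0,"az": 0.1,"gripper": 1}
    - {"tx": -0.6,"ty": 0.11,"tz": 0,"ax": 0,"ay": 0,"az": 0.15,"gripper": 1}
    - {"tx": -0.75,"ty": 0.14,"tz": 0,"ax": 0,"ay": 0,"az": 0.2,"gripper": 1}
    - {"tx": -0.9,"ty": 0.17,"tz": 0,"ax": 0,"ay": 0,"az": 0.23,"gripper": 1}
    - {"tx": -1,"ty": 0.2,"tz": 0,"ax": 0,"ay": 0,"az": 0.235,"gripper": 1}
    - {"tx": -1,"ty": 0.2,"tz": 0,"ax": 0,"ay": 0,"az": 0.235,"gripper": 1}

```text
t: 11.12
eef_pos: [0.5618, -0.0104, 0.2677]
tool_rot: [2.489, 1.916, -0.003]
force: [-0.7, 0.9, 0.0]
width: 0.108
grasp_force: 30.0
```

```bash
python3 -c "
from h import *
print(plan((.571,-.186,.26),1.314));print(plan((.5815,-.216,.26),1.314));print(sensors.read_state()['joint_pos'])"
```

```text
(array([-0.8372,  0.269 ,  0.0399]), array([-0.0004,  0.0016, -0.0015]))
(array([-0.9688,  0.358 ,  0.0401]), array([-0.0004,  0.0016, -0.0015]))
[-0.1538916   0.383908    1.34710935 -0.00168722  1.41117753  0.1047172 ]
```

Call:
step_arm:
  series:
    - {"tx": -0.15,"ty": 0.05,"tz": 0,"ax": 0,"ay": 0,"az": 0,"gripper": 1}
    - {"tx": -0.3,"ty": 0.1,"tz": 0,"ax": 0,"ay": 0,"az": 0,"gripper": 1}
    - {"tx": -0.45,"ty": 0.15,"tz": 0,"ax": 0,"ay": 0,"az": 0,"gripper": 1}
    - {"tx": -0.6,"ty": 0.2,"tz": 0,"ax": 0,"ay": 0,"az": 0,"gripper": 1}
    - {"tx": -0.75,"ty": 0.25,"tz": 0,"ax": 0,"ay": 0,"az": 0,"gripper": 1}
    - {"tx": -0.9,"ty": 0.32,"tz": 0.1,"ax": 0,"ay": 0,"az": 0,"gripper": 1}
    - {"tx": -0.96,"ty": 0.35,"tz": 0.2,"ax": 0,"ay": 0,"az": 0,"gripper": 1}
    - {"tx": -0.96,"ty": 0.35,"tz": 0.2,"ax": 0,"ay": 0,"az": 0,"gripper": 1}
    - {"tx": -0.96,"ty": 0.35,"tz": 0.2,"ax": 0,"ay": 0,"az": 0,"gripper": 1}
    - {"tx": -0.96,"ty": 0.35,"tz": 0.2,"ax": 0,"ay": 0,"az": 0,"gripper": 1}

```text
t: 11.95
eef_pos: [0.5809, -0.2087, 0.2291]
tool_rot: [-2.484, -1.923, -0.001]
force: [-0.2, 0.9, -0.8]
width: 0.103
grasp_force: 30.0
```

Run:
```python
from h import *
print(plan((.5815,-.216,.20),1.314))
t,_=optics.grab_frame("top");s,_=optics.grab_frame("scene");w,_=optics.grab_frame("wrist")
cr=lambda im,x,y,w,h,k: cv2.resize(im[y:y+h,x:x+w],None,fx=k,fy=k,interpolation=cv2.INTER_CUBIC)
cv2.imwrite("pics/chk.png",np.hstack([cr(s,100,240,160,160,2.5),cr(w,140,100,280,280,400/280)]))
```

```text
(array([-0.0349,  0.0119,  0.1455]), array([ 0.    , -0.0005,  0.0036]))
```

View pics/chk.png

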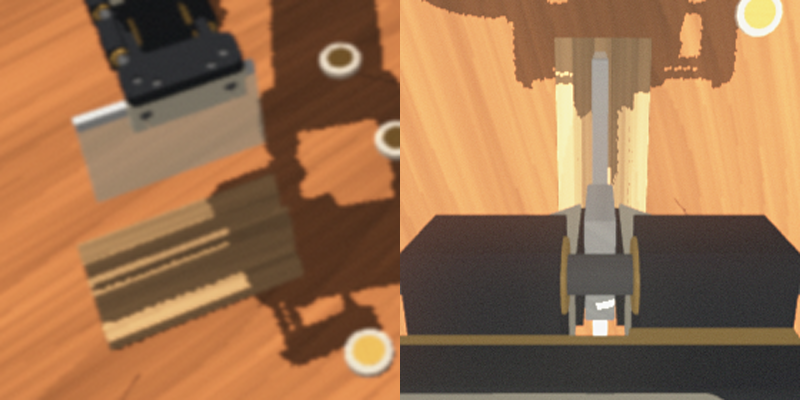

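The wrist crop shows the pane strip at x≈600 within the rest (edges 557 and 649, centre 603), parallel and within about 1.5 mm. The scene crop shows the pane upright above the rest. I lower it.

Call:
step_arm:
  series:
    - {"tx": -0.03,"ty": 0.014,"tz": 0.05,"ax": 0,"ay": 0,"az": 0,"gripper": 1}
    - {"tx": -0.03,"ty": 0.014,"tz": 0.12,"ax": 0,"ay": 0,"az": 0,"gripper": 1}
    - {"tx": -0.03,"ty": 0.014,"tz": 0.2,"ax": 0,"ay": 0,"az": 0,"gripper": 1}
    - {"tx": -0.03,"ty": 0.014,"tz": 0.26,"ax": 0,"ay": 0,"az": 0,"gripper": 1}
    - {"tx": -0.03,"ty": 0.014,"tz": 0.32,"ax": 0,"ay": 0,"az": 0,"gripper": 1}
    - {"tx": -0.03,"ty": 0.014,"tz": 0.36,"ax": 0,"ay": 0,"az": 0,"gripper": 1}
    - {"tx": -0.03,"ty": 0.014,"tz": 0.4,"ax": 0,"ay": 0,"az": 0,"gripper": 1}
    - {"tx": -0.03,"ty": 0.014,"tz": 0.4,"ax": 0,"ay": 0,"az": 0,"gripper": 1}

```text
t: 12.77
eef_pos: [0.5813, -0.2159, 0.147]
tool_rot: [-2.483, -1.921, 0.002]
force: [-0.6, 0.4, -1.4]
width: 0.108
grasp_force: 30.0
```

No contact yet, with the pane's bottom at about 0.05. I go on to just above the floor.

Call:
step_arm:
  series:
    - {"tx": 0,"ty": 0,"tz": 0.03,"ax": 0,"ay": 0,"az": 0,"gripper": 1}
    - {"tx": 0,"ty": 0,"tz": 0.06,"ax": 0,"ay": 0,"az": 0,"gripper": 1}
    - {"tx": 0,"ty": 0,"tz": 0.09,"ax": 0,"ay": 0,"az": 0,"gripper": 1}
    - {"tx": 0,"ty": 0,"tz": 0.12,"ax": 0,"ay": 0,"az": 0,"gripper": 1}
    - {"tx": 0,"ty": 0,"tz": 0.15,"ax": 0,"ay": 0,"az": 0,"gripper": 1}
    - {"tx": 0,"ty": 0,"tz": 0.15,"ax": 0,"ay": 0,"az": 0,"gripper": 1}
    - {"tx": 0,"ty": 0,"tz": 0.15,"ax": 0,"ay": 0,"az": 0,"gripper": 1}

```text
t: 13.35
eef_pos: [0.5817, -0.2162, 0.1183]
tool_rot: [-2.484, -1.922, 0.001]
force: [0.3, 0.6, -1.4]
width: 0.105
grasp_force: 30.0
```

Call:
step_arm:
  series:
    - {"tx": 0,"ty": 0,"tz": 0.007,"ax": 0,"ay": 0,"az": 0,"gripper": 1}
    - {"tx": 0,"ty": 0,"tz": 0.014,"ax": 0,"ay": 0,"az": 0,"gripper": 1}
    - {"tx": 0,"ty": 0,"tz": 0.018,"ax": 0,"ay": 0,"az": 0,"gripper": 1}
    - {"tx": 0,"ty": 0,"tz": 0.018,"ax": 0,"ay": 0,"az": 0,"gripper": 1}
    - {"tx": 0,"ty": 0,"tz": 0.018,"ax": 0,"ay": 0,"az": 0,"gripper": 1}

```text
t: 13.77
eef_pos: [0.5819, -0.2163, 0.1152]
tool_rot: [2.485, 1.922, -0.0]
force: [0.4, 0.8, -0.8]
width: 0.109
grasp_force: 30.0
```

Call:
step_arm:
  series:
    - {"tx": 0,"ty": 0,"tz": 0.005,"ax": 0,"ay": 0,"az": 0,"gripper": 1}
    - {"tx": 0,"ty": 0,"tz": 0.01,"ax": 0,"ay": 0,"az": 0,"gripper": 1}
    - {"tx": 0,"ty": 0,"tz": 0.014,"ax": 0,"ay": 0,"az": 0,"gripper": 1}
    - {"tx": 0,"ty": 0,"tz": 0.014,"ax": 0,"ay": 0,"az": 0,"gripper": 1}
    - {"tx": 0,"ty": 0,"tz": 0.014,"ax": 0,"ay": 0,"az": 0,"gripper": 1}

```text
t: 14.18
eef_pos: [0.5819, -0.2162, 0.1122]
tool_rot: [-2.485, -1.922, 0.0]
force: [0.2, 0.4, -0.9]
width: 0.108
grasp_force: 30.0
```

Call:
step_arm:
  series:
    - {"tx": 0,"ty": 0,"tz": 0.004,"ax": 0,"ay": 0,"az": 0,"gripper": 1}
    - {"tx": 0,"ty": 0,"tz": 0.008,"ax": 0,"ay": 0,"az": 0,"gripper": 1}
    - {"tx": 0,"ty": 0,"tz": 0.008,"ax": 0,"ay": 0,"az": 0,"gripper": 1}
    - {"tx": 0,"ty": 0,"tz": 0.008,"ax": 0,"ay": 0,"az": 0,"gripper": 1}

```text
t: 14.52
eef_pos: [0.5821, -0.2164, 0.1118]
tool_rot: [2.484, 1.922, 0.001]
force: [-1.1, 1.2, 4.8]
width: 0.107
grasp_force: 30.0
```

The upward force shows the pane is on the floor. I release and retreat straight up.

Call:
step_arm:
  series:
    - {"tx": 0,"ty": 0,"tz": 0.004,"ax": 0,"ay": 0,"az": 0,"gripper": 0.5}
    - {"tx": 0,"ty": 0,"tz": 0.004,"ax": 0,"ay": 0,"az": 0,"gripper": 0.2}
    - {"tx": 0,"ty": 0,"tz": 0.004,"ax": 0,"ay": 0,"az": 0,"gripper": 0}
    - {"tx": 0,"ty": 0,"tz": 0.004,"ax": 0,"ay": 0,"az": 0,"gripper": 0}
    - {"tx": 0,"ty": 0,"tz": 0.004,"ax": 0,"ay": 0,"az": 0,"gripper": 0}
    - {"tx": 0,"ty": 0,"tz": -0.1,"ax": 0,"ay": 0,"az": 0,"gripper": 0}
    - {"tx": 0,"ty": 0,"tz": -0.2,"ax": 0,"ay": 0,"az": 0,"gripper": 0}
    - {"tx": 0,"ty": 0,"tz": -0.4,"ax": 0,"ay": 0,"az": 0,"gripper": 0}
    - {"tx": 0,"ty": 0,"tz": -0.6,"ax": 0,"ay": 0,"az": 0,"gripper": 0}
    - {"tx": -0.3,"ty": -0.3,"tz": -0.8,"ax": 0,"ay": 0,"az": 0,"gripper": 0}
    - {"tx": -0.6,"ty": -0.6,"tz": -0.9,"ax": 0,"ay": 0,"az": 0,"gripper": 0}
    - {"tx": -0.6,"ty": -0.6,"tz": -0.9,"ax": 0,"ay": 0,"az": 0,"gripper": 0}

```text
t: 15.52
eef_pos: [0.4802, -0.2758, 0.275]
tool_rot: [2.482, 1.924, 0.0]
force: [0.2, -0.8, 0.2]
width: 0.501
grasp_force: 0.0
```

Call:
step_arm:
  series:
    - {"tx": 0,"ty": 0,"tz": 0,"ax": 0,"ay": 0,"az": 0,"gripper": 0}
    - {"tx": 0,"ty": 0,"tz": 0,"ax": 0,"ay": 0,"az": 0,"gripper": 0}
    - {"tx": 0,"ty": 0,"tz": 0,"ax": 0,"ay": 0,"az": 0,"gripper": 0}
    - {"tx": 0,"ty": 0,"tz": 0,"ax": 0,"ay": 0,"az": 0,"gripper": 0}

```text
t: 15.85
eef_pos: [0.4816, -0.2749, 0.2732]
tool_rot: [-2.483, -1.923, -0.0]
force: [0.1, 0.1, -0.2]
width: 0.498
grasp_force: 0.0
```

Run:
```python
from cloud import *
print(sensors.read_state()["eef_pos"])
w,d=optics.grab_frame("wrist");c=optics.calibration("wrist");s,sd=optics.grab_frame("scene");cs=optics.calibration("scene")
t,td=optics.grab_frame("top");ct=optics.calibration("top")
for n,c_,d_ in(("w",c,d),("s",cs,sd),("t",ct,td)):
    X=cloud(c_,d_,w)[d_>0];X=X[(np.hypot(X[:,0]-.582,X[:,1]+.216)<.05)&(X[:,2]>.12)&(X[:,2]<.2)]
    if len(X)>5: print(n,np.median(X,0).round(4),X[:,2].max().round(4),len(X),rect(X[X[:,2]>X[:,2].max()-.008]))
cr=lambda im,x,y,w,h,k: cv2.resize(im[y:y+h,x:x+w],None,fx=k,fy=k,interpolation=cv2.INTER_CUBIC)
cv2.imwrite("pics/end.png",np.hstack([cr(s,100,180,300,220,400/300*1),cv2.resize(w,(391,293))]))
```

```text
[ 0.48158354 -0.27493789  0.27319667]
w [ 0.5803 -0.215   0.1431] 0.1456 720 (((582.0528564453125, -215.87814331054688), (35.17681884765625, 10.588286399841309), 74.6817626953125), 536, np.float64(0.1435))
s [ 0.5861 -0.2182  0.1373] 0.1458 225 (((583.506103515625, -217.0821533203125), (35.69833755493164, 12.222066879272461), 75.9355239868164), 108, np.float64(0.1419))
t [ 0.5811 -0.2135  0.1417] 0.1495 65 (((581.5455932617188, -213.7714385986328), (36.01814270019531, 10.0877685546875), 74.60340881347656), 35, np.float64(0.1455))
```

View pics/end.png

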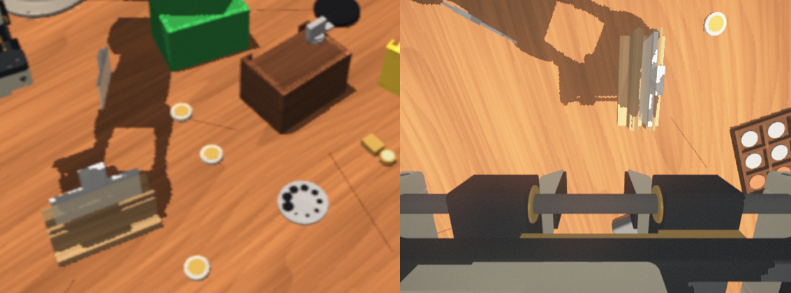

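The pane stands upright in the rest at (95,190) left and (650,80) right. Its tab top is at z≈0.144, which puts its bottom on the 0.015 floor. The latch is open at (320,28) and the capsules are undisturbed.

```bash
python3 -c "
from cell import ticket
print(ticket.hand_in())"
```

```text
the job is handed in; nothing more can be done
None
```

I handed the job in at about 16 s with the latch open (about 1.56 rad) and the pane upright and centred on the slot floor of the rest, let go; in the last pictures, the things in view were undisturbed. The judge's verdict was not shown.

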